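# Turn the salt pot's swivel lid until its notch lies over the pouring lip

### The job

Turn the lid of the salt pot - the wider, lower one of the two white lidded pots, the one with a pouring lip - by pushing against a peg near its edge, until the notch in the lid's rim lies squarely over the pouring lip; then let go. Leave the lid of the narrower spice pot as it is and do not knock or shove the glass tumbler.

Things in the scene. Friction and masses are not known exactly. Their poses are not given: they have to be found in the camera images.
- salt_pot: Wide low white salt pot, 112 mm across, bedded in clay, immovable. Origin on its upright axis at the work surface, z up. Its 38 mm wide pouring lip points along its +x and ends 87 mm out, 80 mm up. Its round wooden lid, 120 mm across, top face 92 mm up, turns either way about the axis, cannot tip or lift, needs about 1.3 N at a peg, stays where left.
- salt_notch (a point): Middle of the notch (28 mm wide, 24 mm deep) in the salt lid's rim, at the lid's top face, 48 mm from the axis. +x points from the axis out through the notch and turns with the lid, z up. Two upright round pegs, 14 mm thick, 30 mm tall (tops 122 mm up), stand on the lid 46 mm from the axis, at (-48, 46) and (-48, -46) mm in this frame.
- spice_notch (a point): Middle of the notch (18 mm wide, 16 mm deep) in the lid of the other, narrower and taller white pot (74 mm across, no lip, immovable), at the lid's top face, 108 mm up, 33 mm from that pot's axis; +x outwards from the axis. That lid is 82 mm across and has two pegs 24 mm tall, 30 mm from its axis. To be left alone.
- tumbler: A loose upright glass tumbler, 66 mm across the rim and 95 mm tall, a bystander. Origin at the centre of its underside, z up.
Things that resemble listed ones, but are neither listed nor needed, are in the scene too. Leave any blue or green look-alike of the salt_pot alone.

How it is judged:
At the end, for the whole second after the job is handed in: The notch of the salt lid points along the pot's pouring lip within 12 degrees (the same way, not opposite); the spice lid's notch is within 8 mm of where it was; the tumbler stands upright within 30 mm of where it was (angle between the x axis of salt_notch and the x axis of salt_pot, either way round below 0.21 rad and x of salt_notch in the frame of salt_pot above 0 m and distance of spice_notch from where it was at the start of the episode below 0.008 m and distance of tumbler from where it was at the start of the episode below 0.03 m and angle between tumbler's own z axis and vertical below 0.3 rad); the robot touches nothing.
It fails at once if the spice pot's lid is turned (its notch moves by more than 8 mm) (distance of spice_notch from where it was at the start of the episode above 0.008 m).
It fails at once if the tumbler is shoved by more than 30 mm or tipped (distance of tumbler from where it was at the start of the episode above 0.03 m or angle between tumbler's own z axis and vertical above 0.3 rad).
It also fails if it takes over 38 s, if anything falls off the work surface, if the arm or the gripper's body presses on something with over 40 N, if the wrist force passes 120 N, or if a joint passes its speed limit or range.

### The arm

A 7-joint arm with a two-finger parallel gripper is mounted at the origin on the work surface. World frame = base frame: x ahead of the robot, y to its left, z up, the work surface at z = 0. Lengths are in m, angles in rad, forces in N, time in s.
With the tool pointing down it reaches from about 0.35 to 0.9 m from the base axis. Payload 8.1 kg.
Tool frame: the origin (TCP) lies midway between the tips of the shut fingers; the grasp point (between the pads) lies behind it (arm.tcp_to_grasp is the z of the grasp point in the tool frame, in m); z points along the fingers, y is the line along which they close (so a half turn about z gives the same grasp; the last joint's range is limited). The gripper opens to 92 mm and grips with 3 to 60 N. Pads are 19 mm wide; open, the fingers measure 130 mm over their backs; the gripper's body (75 mm by 190 mm) begins 47 mm behind the grasp point.
Start: joints at [1.118, 0.434, 0.025, 1.573, -0.012, 1.134, -0.075], TCP at [0.214, -0.587, 0.227] pointing down, gripper open.
Joint ranges: [-2.62, 2.62], [-0.44, 2.09], [-1.27, 1.32], [0.08, 2.57], [-1.32, 4.46], [0.12, 2], [-2.74, 2.74]. Speed limits (rad/s): [2.22, 2.22, 3.01, 3.01, 3.14, 3.14, 3.14].

### API

Orientations are given as a rotation vector (axis times angle).
In Python, from cell import readout, vision, arm gives the robot as it stands.
- The arm moves only by the tool carry_out, never from a script. Its argument "increments" is one flat list of numbers, 6 for each row, row after row: the shift along the world's x, y, z in mm, then the turn, a rotation vector about the world's x, y, z in rad. In form: [tx, ty, tz, wx, wy, wz, tx, ty, tz, wx, wy, wz, ...]. A call has 1 to 20 rows; each row shifts and turns the commanded pose from where the row before left it; what a row does not reach is not made up. A row lasts 1/8 s, in which the tool goes at most 62.5 mm and 10.7 degrees, less where a joint would pass 70% of its speed; a pose out of reach is approached as far as the arm can. A call with a gripper value outside its range is refused whole. "grip" is the closure, from 0 (fully open) to 1 (shut), set as the call begins (left out, the last holds). The fingers move at their own pace and stop on an object; "newtons" is the grip in N (left out, the last holds). Time passes only in rows, so rows that do not move let the fingers close. It gives the time, the measured TCP pose, the force, the opening and the grip force at its end, in the units of the state.
- readout.observe(): the state, without advancing time (a new reading comes with each control period).
- vision.get_image(name): name is "scene" or "top" or "wrist"; returns the picture (384x512x3 uint8, red, green, blue); there is no depth.
- vision.calibration(name): a dict with "fov_y" (degrees; the focal length in pixels is half the picture's height over the tangent of half this angle, whatever the lens; pixels are square), "cx", "cy" (the principal point, pixels), "k1" (the pictures are not rectified: a ray, as slopes to the right and down, at radius r is drawn at 1 + k1 r^2 times it, then the intrinsics apply), "pose" (4x4, takes a point from camera to world coordinates). Camera axes: x right, y up, looking along -z (the intrinsics and any distortion apply to the point x, -y, -z); pixel columns grow to the right and rows downward; lengths in m; the calibration is good to about 2 mm. A picture is of the moment at which its call begins: read the wrist's pose just before it. calibration takes no time and is no camera call; for the wrist camera it gives the pose at the moment of the call.
- arm.sign_off(): hands the job in; it is judged then, once.
The state is a dict: "clock": time; "joints": joint angles; "dq": joint speeds; "joint_efforts": joint torques, N m; "position": TCP position; "ee_rot": TCP orientation; "force": force on the tool from outside, world axes, zero at the start; "ft_torque": the same for the moment, N m; "width": opening from 0.0 (shut) to 1.0 (fully open); "gripper_force": force on a finger pad.
Only numpy, scipy, OpenCV 4.12 (cv2) and the standard library are available. Lean on these libraries where they do the work, as an engineer would, in place of code of your own. Each camera call takes 0.05 s, during which the arm holds its last target. There are 200 camera calls.

## Working session

There is one attempt and no reset: what is moved stays moved. The work goes in short steps, Python scripts to look and compute and a tool call to move; the robot and the scene stay as the last step left them, time stands still between calls to the robot, and variables do not carry over. Pictures are saved under pics/ and viewed, at most 10 in all, crops included, and the job is handed in when it is done.

Besides the shell and the picture viewer there is one more tool, called as name(argument=value, ...) on one line, values as JSON. carry_out: Moves the arm, as the interface text tells. Its arguments: {"type":"object","properties":{"increments":{"type":"array","items":{"type":"number"}},"grip":{"type":"number"},"newtons":{"type":"number"}},"required":["increments"]}

```bash
mkdir -p pics; cat > h.py <<'E'
import numpy as np, cv2
from cell import readout, vision, arm
def K(c): 
    f=192/np.tan(np.radians(c["fov_y"])/2); return np.array([[f,0,c["cx"]],[0,f,c["cy"]],[0,0,1.]])
def ray(c,uv):
    p=cv2.undistortPoints(np.array([[uv]],float),K(c),np.array([c["k1"],0,0,0,0.]))[0,0]
    return c["pose"][:3,:3]@np.array([p[0],-p[1],-1.])
def back(c,uv,z):
    c=dict(c,pose=np.array(c["pose"])); d=ray(c,uv); o=c["pose"][:3,3]; return o+d*(z-o[2])/d[2]
def proj(c,P):
    T=np.linalg.inv(np.array(c["pose"])); q=(T[:3,:3]@np.asarray(P,float).T).T+T[:3,3]
    q=q*[1,-1,-1]; s=q[:,:2]/q[:,2:]; r=(s**2).sum(1,keepdims=True); s=s*(1+c["k1"]*r); k=K(c)
    return s*k[0,0]+[k[0,2],k[1,2]]
def save(n,f,crop=None,s=1):
    im=vision.get_image(n); cv2.imwrite("pics/raw_"+f,im[:,:,::-1])
    if crop: im=im[crop[1]:crop[3],crop[0]:crop[2]]
    cv2.imwrite("pics/"+f,cv2.resize(im[:,:,::-1],None,fx=s,fy=s,interpolation=cv2.INTER_CUBIC)); return im
E
python3 - <<'E'
from h import *
save("top","top1.png",s=1.5);save("scene","sc1.png",s=1.5)
for n in("top","scene"):
    c=vision.calibration(n);print(n,c["fov_y"],c["k1"],np.round(c["pose"],3).tolist())
o=readout.observe();print(o["clock"],o["position"],o["ee_rot"])
E
```

```text
top 44.93916981276321 -0.0925789470621044 [[0.005, 0.989, -0.145, 0.274], [-1.0, 0.007, 0.017, -0.204], [0.018, 0.145, 0.989, 1.655], [0.0, 0.0, 0.0, 1.0]]
scene 56.75201664710757 -0.010896574930211967 [[0.165, -0.714, 0.68, 1.361], [0.986, 0.113, -0.121, -0.361], [0.009, 0.691, 0.723, 1.009], [0.0, 0.0, 0.0, 1.0]]
0.1 [ 0.21399988 -0.58676148  0.22604935] [-3.09238748e+00 -5.46325712e-01  5.35126047e-04]
```

View pics/top1.png

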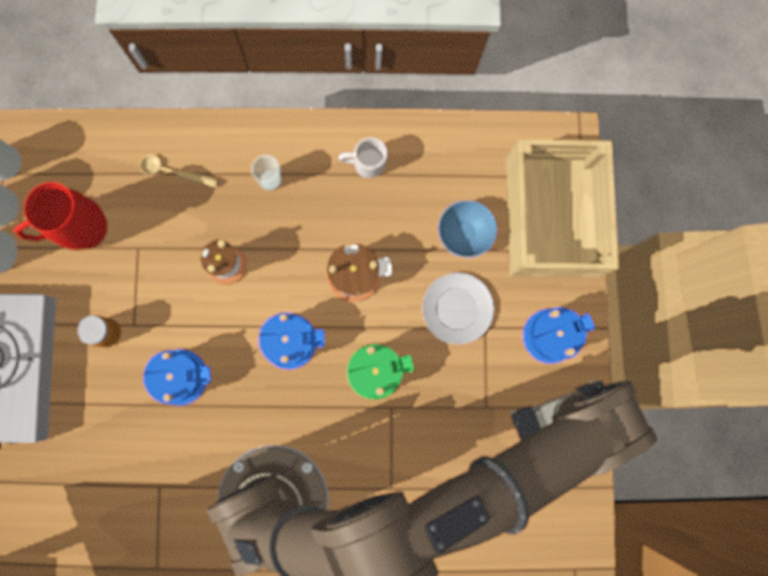

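View pics/sc1.png

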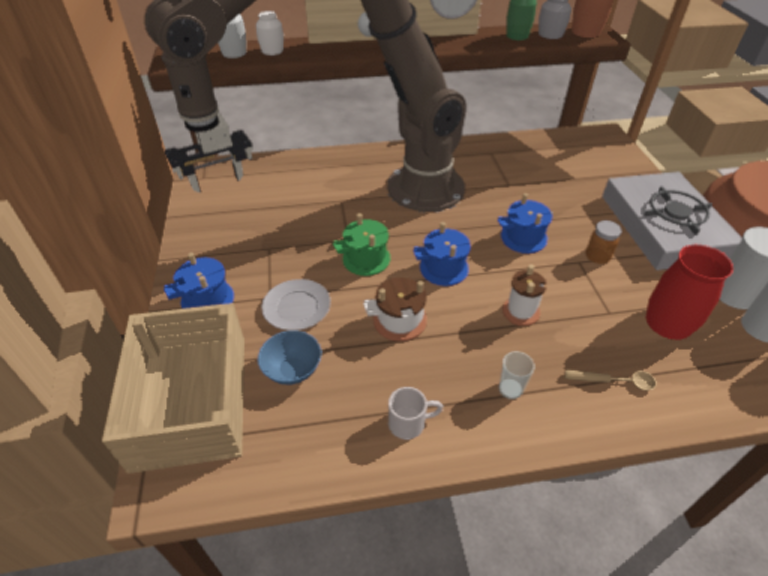

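Top view: the salt pot is at (353,270) with its lip to the right, the notch looks to be at about (352,250), and the spice pot is at (222,260). I'll zoom in on both.

```bash
python3 - <<'E'
import cv2
a=cv2.imread("pics/raw_top1.png")[150:210,205:275];b=cv2.imread("pics/raw_sc1.png")[170:235,225:305]
f=lambda x:cv2.resize(x,(400,int(400*x.shape[0]/x.shape[1])),interpolation=cv2.INTER_CUBIC)[:320]
a=f(a);b=f(b);import numpy as np
cv2.imwrite("pics/z.png",np.hstack([a[:320],b[:320]]))
print(a.shape,b.shape)
E
```

```text
(320, 400, 3) (320, 400, 3)
```

View pics/z.png

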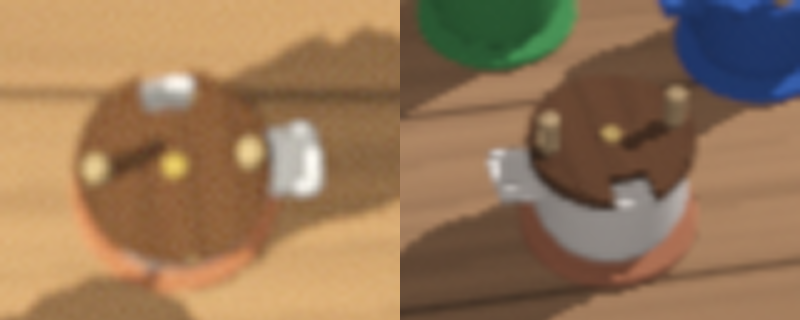

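The lid's notch points up in the top image (crop (167,92)), the lip points right (322,158), and the pegs are at (95,165) and (249,150).

```bash
python3 - <<'E'
from h import *
c=vision.calibration("top");s=vision.calibration("scene")
t=lambda x,y:(205+x/5.714,150+y/5.714)
u=lambda x,y:(225+x/5,170+y/5)
def show(n,p):print(n,np.round(p[:2]*1000,1))
L=back(c,t(95,164),.122);R=back(c,t(249,149),.122);C=(L+R)/2
for n,p in [("L",L),("R",R),("C",C),("notch",back(c,t(168,92),.088)),("lip",back(c,t(318,158),.08)),
 ("lipA",back(c,t(309,122),.08)),("lipB",back(c,t(312,196),.08)),
 ("sL",back(s,u(677,90),.122)) ,("sR",back(s,u(549,117),.122)),("snotch",back(s,u(630,188),.092)),("slip",back(s,u(492,168),.08)),
 ("tum",back(c,(265/1.5,160/1.5),.095)),("spice",back(c,(218/1.5,257/1.5),.115)),("spiceS",back(s,(528/1.5,280/1.5),.115)),
 ("mug",back(c,(370/1.5,152/1.5),.09)),("bowl",back(c,(467/1.5,229/1.5),.05)),
 ("blue",back(c,(287/1.5,335/1.5),.12)),("green",back(c,(375/1.5,370/1.5),.12))]: show(n,p)
E
```

```text
L [ 524.9 -136.2]
R [ 534.5 -226.2]
C [ 529.7 -181.2]
notch [ 574.6 -177.9]
lip [ 536.4 -268.4]
lipA [ 558.4 -263. ]
lipB [ 513.3 -264.8]
sL [568.6 142.4]
sR [579.5  45.5]
snotch [626.2  93.4]
slip [583.5   9.8]
tum [783.1  25.7]
spice [549.4 121.9]
spiceS [551.4 119.2]
mug [ 806.2 -218.7]
bowl [ 632.7 -449.5]
blue [375.2 -38. ]
green [ 299.8 -232.1]
```

carry_out(increments=[20, 32, 0, 0, 0, 0, 20, 32, 0, 0, 0, 0, 20, 32, 0, 0, 0, 0, 20, 32, 0, 0, 0, 0, 20, 32, 0, 0, 0, -0.06, 20, 32, 0, 0, 0, -0.06, 20, 32, 0, 0, 0, -0.06, 20, 32, 0, 0, 0, -0.06, 20, 32, 0, 0, 0, 0, 20, 32, 0, 0, 0, 0, 20, 32, 0, 0, 0, 0, 20, 32, 0, 0, 0, 0, 20, 32, 0, 0, 0, 0, 20, 32, 0, 0, 0, 0, 0, 0, 0, 0, 0, 0, 0, 0, 0, 0, 0, 0], grip=1, newtons=20)

```text
clock: 2.1
position: [0.4936, -0.1397, 0.2264]
ee_rot: [3.137, 0.172, -0.002]
force: [-0.7, -0.3, 0.2]
width: 0.003
gripper_force: 0.0
```

```bash
python3 - <<'E'
from h import *
s=vision.calibration("scene")
u=lambda x,y:(225+(x-400)/5,170+y/5)
for n,p,z in [("sL",(677,90),.122),("sR",(549,117),.122),("snotch",(630,186),.092),("slip",(492,168),.08)]:print(n,np.round(1000*back(s,u(*p),z)[:2],1))
save("wrist","w1.png",s=1.5)
o=readout.observe();print(o["clock"],o["position"],o["ee_rot"],o["width"],arm.tcp_to_grasp)
c=vision.calibration("wrist");print(np.round(c["pose"],3).tolist())
E
```

```text
sL [ 524.8 -134.2]
sR [ 536.4 -226.3]
snotch [ 581.2 -177.3]
slip [ 539.5 -267. ]
2.15 [ 0.49350434 -0.14019385  0.22650295] [ 3.13656151e+00  1.70218335e-01 -1.32046188e-03] 0.006012452532745983 -0.0188
[[0.107, 0.962, 0.252, 0.56], [-0.994, 0.104, 0.026, -0.132], [-0.001, -0.253, 0.967, 0.385], [0.0, 0.0, 0.0, 1.0]]
```

View pics/w1.png

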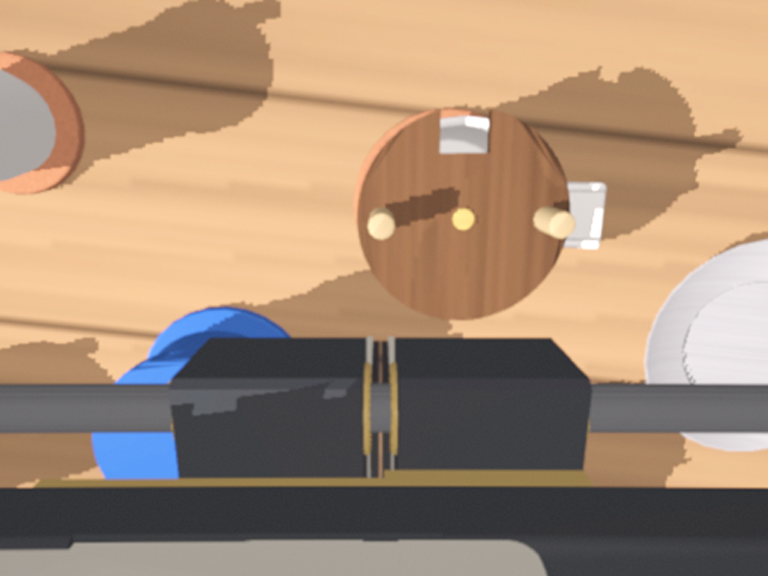

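The wrist view shows the lid with its centre at about (463,215), the notch at (465,135), pegs at (381,224) and (562,224), and the lip edge at about (603,216). I'll refine the numbers from this view.

```bash
python3 - <<'E'
from h import *
c=vision.calibration("wrist")
b=lambda x,y,z:1000*back(c,(x/1.5,y/1.5),z)[:2]
L=b(381,225,.122);R=b(563,224,.122);C=(L+R)/2
n=b(464,152,.092);lip=(b(605,184,.08)+b(600,248,.08))/2
a=lambda v:np.degrees(np.arctan2(v[1],v[0]))
l=b(357,215,.092);r=b(569,215,.092)
print(L,R,C,a(L-R),"notch in",n,a(n-C),"lip",lip,a(lip-C), "edges",l,r,"bottom",b(462,319,.092))
t=readout.observe()["position"]; print(t,proj(c,np.array([t,t+[0,0,.0188],t+[0,0.02,0],t+[0,.02,.047]]))*1.5)
E
```

```text
[ 525.92159439 -136.24245202] [ 536.2973729  -227.99244981] [ 531.10948365 -182.11745091] 96.45202551669138 notch in [ 566.51091991 -177.49138993] 7.444906230659454 lip [ 539.19584578 -265.30219353] -84.44774091254166 edges [ 526.13345311 -122.64349774] [ 538.88315722 -241.26699152] bottom [ 471.603342   -190.56905761]
[ 0.49350434 -0.14019385  0.22650295] [[382.69561279 366.01250584]
 [382.97987219 391.33570791]
 [322.11764318 359.9092024 ]
 [300.75440402 435.22411774]]
```

```bash
python3 - <<'E'
from h import *
c=vision.calibration("scene");t=readout.observe()["position"];p=proj(c,np.array([t,t+[0,.019,0],t+[0,.019,.066],t+[0,.095,.066]]));print(p)
x,y=p[0].astype(int);x0=max(0,x-75);y0=max(0,y-75);print(x0,y0);save("scene","s2.png",(x0,y0,x0+150,y0+120),5)
E
```

```text
[[278.38297417 159.65776341]
 [283.96311883 159.07475052]
 [285.23557259 143.50306543]
 [308.24237379 141.22746346]]
203 84
```

View pics/s2.png

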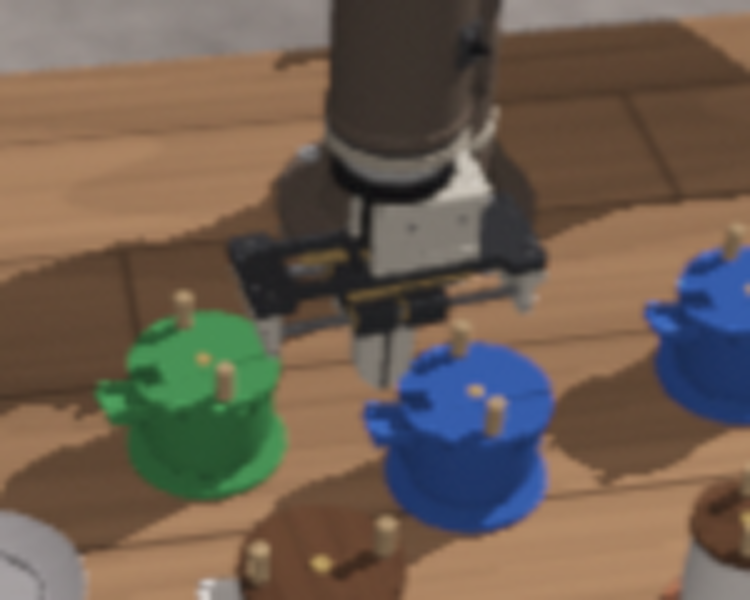

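carry_out(increments=[0, 0, -30, 0, 0, 0, 0, 0, -30, 0, 0, 0, 0, 0, -30, 0, 0, 0, 0, 0, -25, 0, 0, 0, 0, 0, -13, 0, 0, 0, 0, 0, 0, 0, 0, 0])

```text
clock: 2.95
position: [0.4935, -0.1397, 0.0983]
ee_rot: [-3.137, -0.171, 0.002]
force: [-0.4, -1.4, 0.3]
width: 0.006
gripper_force: 0.0
```

carry_out(increments=[5, 0.5, 0, 0, 0, 0, 5, 0.5, 0, 0, 0, 0, 3, 0.5, 0, 0, 0, 0, 0, 0, 0, 0, 0, 0])

```text
clock: 3.45
position: [0.5076, -0.1375, 0.099]
ee_rot: [3.137, 0.173, 0.001]
force: [-0.6, 0.1, 0.1]
width: 0.006
gripper_force: 0.0
```

```bash
python3 - <<'E'
import numpy as np
C=np.array([531,-182.]);
for d in(16.5,):
  prev=None
  for th in np.arange(96.5,-4,-6.):
    a=np.radians(th);p=C+46*np.array([np.cos(a),np.sin(a)])-d*np.array([np.sin(a),-np.cos(a)])
    print(round(th,1),np.round(p,1),None if prev is None else np.round(p-prev,1)); prev=p
E
```

```text
96.5 [ 509.4 -138.2] None
90.5 [ 514.1 -136.1] [4.7 2. ]
84.5 [ 519.  -134.6] [4.9 1.5]
78.5 [ 524.  -133.6] [5. 1.]
72.5 [ 529.1 -133.2] [5.1 0.5]
66.5 [ 534.2 -133.2] [ 5.1 -0.1]
60.5 [ 539.3 -133.8] [ 5.1 -0.6]
54.5 [ 544.3 -135. ] [ 5.  -1.1]
48.5 [ 549.1 -136.6] [ 4.8 -1.6]
42.5 [ 553.8 -138.8] [ 4.6 -2.1]
36.5 [ 558.2 -141.4] [ 4.4 -2.6]
30.5 [ 562.3 -144.4] [ 4.1 -3.1]
24.5 [ 566.  -147.9] [ 3.8 -3.5]
18.5 [ 569.4 -151.8] [ 3.4 -3.8]
12.5 [ 572.3 -155.9] [ 3.  -4.2]
6.5 [ 574.8 -160.4] [ 2.5 -4.5]
0.5 [ 576.9 -165.1] [ 2.  -4.7]
```

carry_out(increments=[2, 0, 0, 0, 0, 0, 4.7, 2, 0, 0, 0, -0.105, 4.9, 1.5, 0, 0, 0, -0.105, 5, 1, 0, 0, 0, -0.105, 5.1, 0.5, 0, 0, 0, -0.105, 5.1, -0.1, 0, 0, 0, -0.105, 5.1, -0.6, 0, 0, 0, -0.105, 5, -1.1, 0, 0, 0, -0.105, 4.8, -1.6, 0, 0, 0, -0.105, 4.6, -2.1, 0, 0, 0, -0.105, 4.4, -2.6, 0, 0, 0, -0.105, 4.1, -3.1, 0, 0, 0, -0.105, 3.8, -3.5, 0, 0, 0, -0.105, 0, 0, 0, 0, 0, 0])

```text
clock: 5.2
position: [0.5659, -0.1472, 0.0986]
ee_rot: [2.637, -1.708, -0.0]
force: [0.1, 0.5, -0.5]
width: 0.003
gripper_force: 0.1
```

```bash
python3 - <<'E'
from h import *
save("wrist","w2.png",s=1.5);save("top","t2.png",(190,135,290,210),5)
o=readout.observe();print(o["clock"],o["position"],o["ee_rot"],o["force"])
E
```

```text
5.3 [ 0.56560977 -0.14725502  0.098675  ] [ 2.63815755e+00 -1.70538442e+00 -3.26233054e-04] [0.92163801 0.23506999 0.38772557]
```

View pics/w2.png

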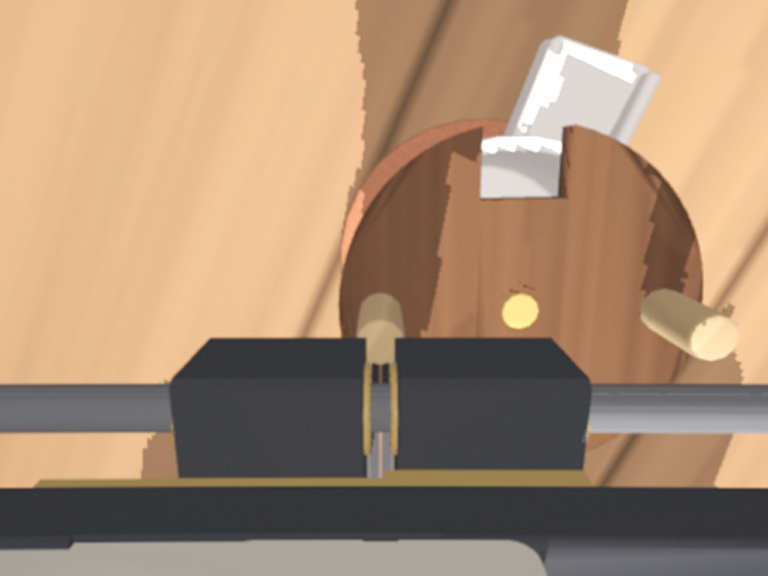

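The lid turned with the push. The notch, at (521,170), is still short of the lip, whose end is at (610,57). Next I'll compute the angle left.

```bash
cat > m.py <<'E'
from h import *
import sys
def ang(n,k,lip,C=np.array([531,-182.])):
    c=vision.calibration("wrist");b=lambda p,z:1000*back(c,(p[0]/1.5,p[1]/1.5),z)[:2]
    a=lambda v:np.degrees(np.arctan2(v[1],v[0]))
    n=[b(p,.092) for p in n];e=n[1]-n[0];k=b(k,.095)
    l=[b(p,.08) for p in lip];m=(l[0]+l[1])/2;f=l[1]-l[0]
    print("knob",k,"notch edge normal",a(e)+90,"notch mid",a((n[0]+n[1])/2-C),a((n[0]+n[1])/2-k),"lip",m,a(m-C),a(m-k),"lip normal",a(f)+90)
E
python3 -c "
from m import *
ang([(481,198),(560,197)],(520,311),[(556,38),(659,76)])"
```

```text
knob [ 530.84044023 -181.69840495] notch edge normal -65.17005717596356 notch mid -63.310890108521505 -63.29973815575078 lip [ 539.53711123 -264.41637903] -84.0861009264244 -83.99817656238493 lip normal -84.23922240659644
```

carry_out(increments=[3.4, -3.8, 0, 0, 0, -0.105, 3, -4.2, 0, 0, 0, -0.105, 2.5, -4.5, 0, 0, 0, -0.105, 0.8, -1.6, 0, 0, 0, -0.035, 0, 0, 0, 0, 0, 0, 0, 0, 0, 0, 0, 0])

```text
clock: 6.05
position: [0.5754, -0.1613, 0.0988]
ee_rot: [2.3, -2.139, -0.0]
force: [-0.0, 1.2, -0.4]
width: 0.004
gripper_force: 0.4
```

carry_out(increments=[-1, 10, 0, 0, 0, 0, 0, 5, 0, 0, 0, 0, 0, 0, 30, 0, 0, 0, 0, 0, 40, 0, 0, 0, 0, 0, 40, 0, 0, 0, 0, 0, 0, 0, 0, 0])

```text
clock: 6.8
position: [0.5763, -0.1465, 0.2119]
ee_rot: [-2.297, 2.139, -0.007]
force: [-0.5, 1.1, -0.5]
width: 0.007
gripper_force: 0.0
```

```bash
python3 - <<'E'
from h import *
save("wrist","w3.png",s=1.5)
o=readout.observe();print(o["clock"],o["position"],o["force"])
E
```

```text
6.85 [ 0.57518162 -0.14611559  0.20992662] [ 0.16160507  1.00425987 -1.38599274]
```

View pics/w3.png

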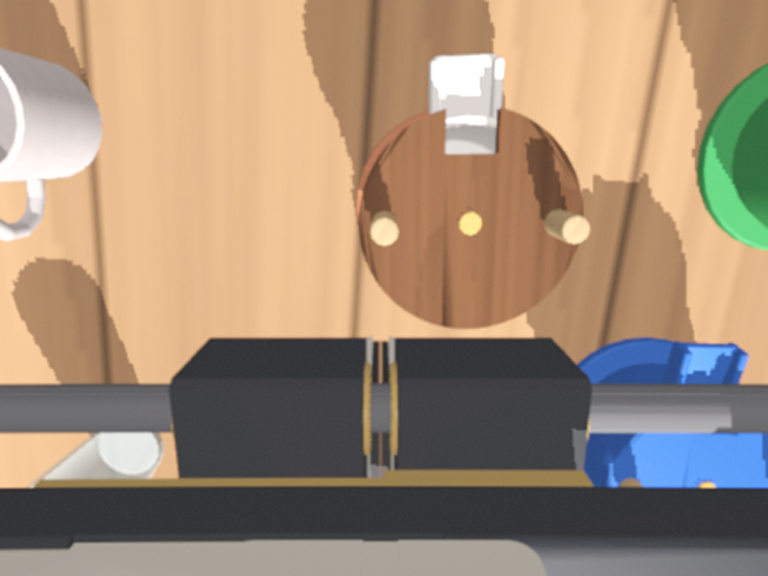

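The notch, at (471,130), now lies over the lip, whose end is at (468,58). I'll check the angle and confirm the arm is clear.

```bash
python3 -c "
from m import *
ang([(445,154),(497,154)],(471,223),[(430,57),(504,57)])
print(readout.observe()['force'])"
```

```text
knob [ 529.44184046 -181.12989533] notch edge normal -86.03107542564172 notch mid -86.59188296719533 -84.14411430535291 lip [ 538.70922126 -263.95794583] -84.62639051631416 -83.61589985622768 lip normal -86.1001500089238
[ 0.16160507  1.00425987 -1.38599274]
```

Aligned to within about 2°, and the arm is clear.

```bash
python3 -c "
from cell import arm
print(arm.sign_off())"
```

```text
the job is handed in; nothing more can be done
None
```

The salt lid's notch now lies over the pouring lip, within about 2° by the wrist camera. The arm is lifted clear, it never went near the spice pot or tumbler, and the job is handed in; the hand-in returned no verdict.

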